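# Pull the safety ruler from the desk tidy and lay it along the model base

## Robot

A 7-joint arm with a two-finger parallel gripper is mounted at the origin on the work surface. World frame = base frame: x ahead of the robot, y to its left, z up, the work surface at z = 0. Lengths are in m, angles in rad, forces in N, time in s.
With the tool pointing down it reaches from about 0.4 to 0.85 m from the base axis. Payload 10.4 kg.
Tool frame: the origin (TCP) lies on the centre line of the jaws, within the pads' length; the fingertips stand r.tip_extent ahead of it and the grasp point (between the pads) lies 3 mm ahead of it (r.tip_extent is the distance from the TCP to the fingertips, in m); z points along the fingers, y is the direction in which the jaws open and shut (so a half turn about z gives the same grasp; the last joint's range is limited). The gripper opens to 87 mm and grips with 3 to 60 N. Pads are 19 mm wide; open, the fingers measure 117 mm over their backs; the gripper's body (75 mm by 190 mm) begins 51 mm behind the grasp point.
Start: joints at [-1.331, 0.332, -0.065, 1.46, 0.022, 1.35, -0.088], TCP at [0.162, 0.604, 0.245] pointing down, gripper open.
Joint ranges: [-2.6, 2.6], [-0.5, 2.12], [-1.47, 1.34], [0.16, 2.42], [-1.27, 4.41], [0.06, 2.06], [-2.6, 2.6]. Speed limits (rad/s): [2.22, 2.22, 2.79, 2.79, 3.14, 3.14, 3.14].

## Interface

Orientations are given as a unit quaternion [x, y, z, w].
In Python, from bench import r gives the robot as it stands. The module is installed in compiled form; this text tells all that it offers.
- The arm moves only by the shell command python3 -m jog 'ROWS' [FORCE]. ROWS is JSON, a list of rows, each a list of 5 numbers: the shift along the tool's x, y, z in cm, then the turn about the tool's z in rad, then the closure, from 0 (fully open) to 1 (shut). A call has exactly 10 rows; each row shifts and turns the pose as measured when the row begins, along the tool's axes as they then stand; what a row does not reach is not made up. A row lasts 1/10 s, in which the tool goes at most 50 mm and 8.59 degrees, less where a joint would pass 70% of its speed; a pose out of reach is approached as far as the arm can. A call with a gripper value outside its range is refused whole. The fingers move at their own pace and stop on an object; FORCE is the grip in N (left out, the last holds). Time passes only in rows, so rows that do not move let the fingers close, or fill a call up. It gives the time, the measured TCP pose, the force and the opening at its end, in the units of the state.
- r.read_state(): the state, without advancing time (a new reading comes with each control period).
- r.camera(name): name is "scene" or "top" or "wrist"; returns a dict with "pixels" (480x640x3 uint8, red, green, blue), "fx", "fy", "cx", "cy" (pixels), "camera_from_world" (4x4, takes a point from world to camera coordinates). Camera axes: x right, y up, looking along -z (the intrinsics and any distortion apply to the point x, -y, -z); pixel columns grow to the right and rows downward; lengths in m; the calibration is good to about 2 mm. The wrist camera is an equidistant fisheye: a pixel r from the principal point sees the ray r / f radians off the axis. A picture is of the moment at which its call begins. There is no depth.
- r.close_job(): hands the job in, once; it reports no verdict.
The state is a dict: "time": time; "joint_positions": joint angles; "joint_vel": joint speeds; "joint_torque": joint torques, N m; "ee_pos": TCP position; "eef_rot": TCP orientation; "ft_force": force on the tool from outside, world axes, zero at the start; "torque": the same for the moment, N m; "width": finger opening in m.
Only numpy, scipy, OpenCV 4.12 (cv2) and the standard library are available. Lean on these libraries where they do the work, as an engineer would, in place of code of your own. Each camera call takes 0.05 s, during which the arm holds its last target. There are 200 camera calls.

## Task

Pull the safety ruler up out of the desk tidy and lay it flat on the desk, red finger ridge up, with one of its long edges flush against the long edge of the plywood model base that faces the robot, its ends not sticking out past the ends of the base, so that the stick spacing can be marked off along it. Let go of it there. Do not tip or push the tidy away, and leave the other things on the desk where they are.

Things in the scene. Friction and masses are not known exactly. Their poses are not given: they have to be found in the camera images.
- ruler_mid (a point): safety ruler, 130 g: aluminium strip 190 x 44 x 5 mm, both long edges graduated, a red finger ridge (12 mm wide, 15 mm proud, stops 12 mm short of the ends) along the middle of one face. Point: the middle of the 5 mm strip, so 2.5 mm above the desk when laid flat. z: along its length (up in the tidy), y: across its width, x: straight out of the ridged face. Both ends and both edges are alike.
- tidy: blue plastic desk tidy, 650 g, loose on the desk, 92 mm (its x) by 112 mm (its y), 88 mm high, back wall at -x 100 mm. Origin: centre of its underside, z up. Its +x side has the ruler's slot, 28 x 52 mm inside, floor 5 mm up; the ruler stands upright in it on its end, its ridge facing the tidy's +x, its top 195 mm above the desk. The tidy slides if pushed sideways with about 4 N.
- tidy_slot (a point): middle of the mouth of the ruler's slot, 88 mm above the desk, tidy's axes. Short offcut sticks fixed in small pockets at both ends of the slot reach 95 mm above the desk; the marker and pencil stand in two pen compartments 44 mm behind it (towards the tidy's -x) and reach about 140 mm.
- base_edge (a point): plywood model base, 250 mm long (its y), 130 mm deep (its x), 8 mm thick, stuck to the desk, does not move. Point: the middle of its long edge that faces the robot, at desk level; x points level from that edge into the board, y along the edge, z up. A half-built frame of 6 mm sticks is glued on it, all more than 65 mm in from this edge and at most 50 mm above the desk.
- marker: green marker pen, 19 mm thick and 135 mm long, standing loose in the tidy's -y pen compartment; origin at its lower end
- pencil: yellow pencil, 11 mm thick and 132 mm long, standing loose in the tidy's +y pen compartment, point up; origin at its lower end
- knife: craft knife with a pink handle, blade drawn out, lying on the desk: about 150 mm long (along its x, blade to +x), 22 mm wide, 16 mm high; origin under it near its middle
- glue: white glue bottle with an orange cap, 42 mm thick and 115 mm high; origin at the centre of its underside
- water: clear water bottle with a red cap, 64 mm thick and 205 mm high; origin at the centre of its underside
- pencil_tin: blue pencil tin with white dots, 202 mm (its x) by 77 mm, 30 mm high; origin at the centre of its underside
- stick_bundle: bundle of pale wooden sticks, about 195 mm long (its x), 20 mm wide, 13 mm high; origin at the centre of its underside
- ruler: the safety ruler again, but taken at the middle of its lower end as it stands in the tidy, same axes
Mind the look-alikes: they are no part of the job. Of the things like the ruler, leave any that is green; of the rest the larger one is meant.

How it is judged:
By the outcome, as a careful person would: the job done as asked, in the order asked, and still so for the second after the job is handed in, with the robot touching nothing.
It also fails if it takes over 61 s, if anything falls off the work surface, if the arm or the gripper's body presses on something with over 40 N, if the wrist force passes 120 N, or if a joint passes its speed limit or range.

## Working session

There is one attempt and no reset: what is moved stays moved. The work goes in short steps, Python scripts to look and compute and a shell command to move; the robot and the scene stay as the last step left them, time stands still between calls to the robot, and variables do not carry over. Pictures are saved under pics/ and viewed, about 8 in all and at most 12, crops included, and the job is handed in when it is done.

```bash
mkdir -p pics
cat > h.py <<'E'
import numpy as np, cv2
from bench import r
from scipy.spatial.transform import Rotation as R
def snap(name,fn):
    c=r.camera(name); cv2.imwrite('pics/'+fn+'.png',c['pixels'][:,:,::-1])
    np.savez('pics/'+fn+'.npz',**{k:np.array(v) for k,v in c.items()}); return c
def load(fn): return np.load('pics/'+fn+'.npz')
def ray(c,u,v,fish=False):
    T=c['camera_from_world']; x=(u-c['cx'])/c['fx']; y=(v-c['cy'])/c['fy']
    if fish:
        t=np.hypot(x,y); s=np.sin(t)/max(t,1e-9); d=np.array([x*s,-y*s,-np.cos(t)])
    else: d=np.array([x,-y,-1.])
    Rm=T[:3,:3]; return -Rm.T@T[:3,3], Rm.T@d
def at(c,u,v,z,fish=False):
    o,d=ray(c,u,v,fish); return o+d*(z-o[2])/d[2]
def proj(c,p):
    T=c['camera_from_world']; q=T[:3,:3]@np.array(p)+T[:3,3]
    return np.array([c['cx']+c['fx']*q[0]/-q[2], c['cy']+c['fy']*-q[1]/-q[2]])
E
python3 - <<'E'
from h import *
for n in("scene","top"):
    c=snap(n,n+'0'); print({k:(v if k!='pixels' else v.shape) for k,v in c.items()})
print(r.read_state(), r.tip_extent)
E
```

```text
{'pixels': (480, 640, 3), 'fx': 486.0856089945154, 'fy': 486.0856089945154, 'cx': 307.3727565347447, 'cy': 232.16794205092347, 'camera_from_world': array([[-0.12700601,  0.99177546,  0.01584036,  0.10496409],
       [-0.72922872, -0.10418602,  0.67629191,  0.34512073],
       [ 0.67238006,  0.07434189,  0.73646339, -1.43205461],
       [ 0.        ,  0.        ,  0.        ,  1.        ]])}
{'pixels': (480, 640, 3), 'fx': 491.1832405167351, 'fy': 491.1832405167351, 'cx': 315.6440762882414, 'cy': 233.2388635599548, 'camera_from_world': array([[-2.45138524e-02, -9.99695225e-01, -2.92037175e-03,
        -1.73426275e-02],
       [ 9.86275412e-01, -2.46616952e-02,  1.63256278e-01,
        -5.63441266e-01],
       [-1.63278543e-01,  1.12174946e-03,  9.86579373e-01,
        -1.16681408e+00],
       [ 0.00000000e+00,  0.00000000e+00,  0.00000000e+00,
         1.00000000e+00]])}
{'time': 0.1, 'joint_positions': array([-1.33054368,  0.33277647, -0.06470716,  1.46084721,  0.02163406,
        1.34993991, -0.08851494]), 'joint_vel': array([-0.00084946, -0.0010005 ,  0.00105071, -0.00141371,  0.00147934,
        0.00171268, -0.00161904]), 'joint_torque': array([ 1.55916779e-03, -6.24552798e+01,  2.47285247e-02, -3.90718997e+01,
       -6.13423297e-02,  3.66535073e-02,  4.34620540e-05]), 'ee_pos': array([0.16232229, 0.60321466, 0.24385847]), 'eef_rot': array([ 1.31039198e-01,  9.91376983e-01, -6.36065967e-04, -3.84025698e-05]), 'ft_force': array([-0.74794407, -0.39996077, -0.5352646 ]), 'torque': array([0.00556063, 0.01032945, 0.02324954]), 'width': 0.08726310460472254} 0.022
```

View pics/scene0.png

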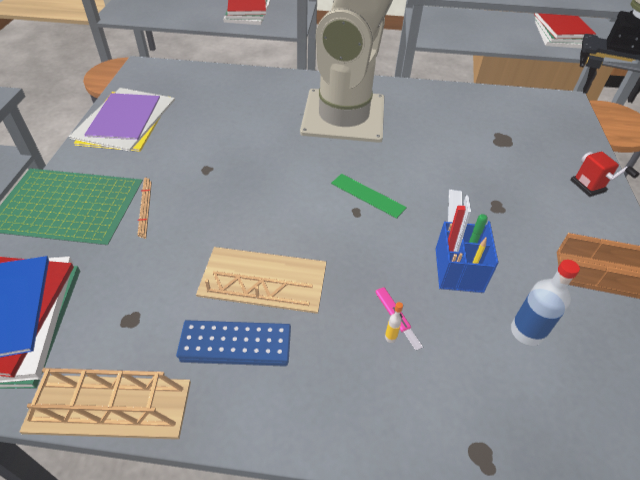

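View pics/top0.png

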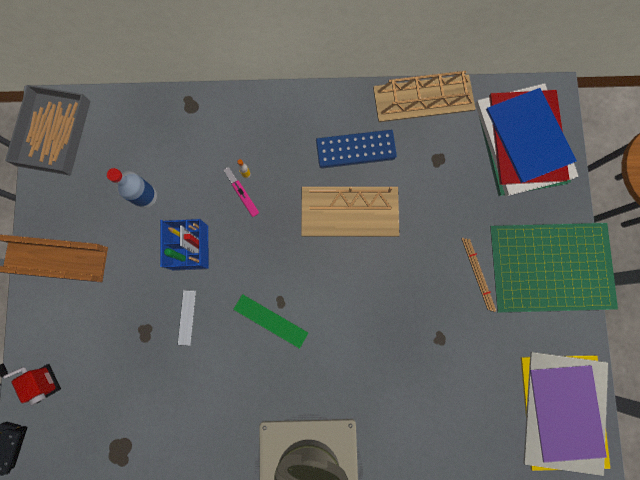

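The scene view shows the tidy at about (467,258), with the red-ridged ruler at (458,225). The base is at (262,278), with the frame on its far half. There are three ruler-like things:
- A green strip on the desk, at (368,195) in scene and (270,321) in top.
- A white strip, at (187,318) in top.
- The red-ridged ruler standing in the tidy, at (190,240) in top.

The green one is excluded. Of the other two, the one in the tidy should be the larger. I'll check this in an enlarged crop.

Run:
```python
from h import *
s=cv2.imread('pics/scene0.png'); t=cv2.imread('pics/top0.png')
a=cv2.resize(s[175:305,420:515],None,fx=4,fy=4,interpolation=2)
b=cv2.resize(t[210:350,145:240],None,fx=4,fy=4,interpolation=2)
h=560; o=np.zeros((h,770,3),np.uint8); o[:520,:380]=a; o[:560,390:770]=b
cv2.imwrite('pics/crop1.png',o)
S=load('scene0');T=load('top0')
print('tcp',proj(S,[.162,.604,.245]),proj(T,[.162,.604,.245]))
# base corners rough (top), z=.008
for p in [(302,187),(399,187),(399,236),(302,236)]: print(at(T,*p,.008))
for p in [(213,249),(326,261),(317,310),(198,296)]: print('s',at(S,*p,.008))
for p in [(182,290),(195,291),(190,346),(178,344)]: print('white',at(T,*p,0.003))
```

```text
tcp [611.69952353  86.16030398] [ -7.64182268 428.7886749 ]
[0.69137403 0.0010143  0.008     ]
[ 0.68502696 -0.24993785  0.008     ]
[ 0.55675048 -0.24323556  0.008     ]
[0.56291794 0.00358134 0.008     ]
s [ 0.56573909 -0.24175096  0.008     ]
s [0.56479204 0.00677691 0.008     ]
s [0.69146674 0.00177951 0.008     ]
s [ 0.69125013 -0.23959367  0.008     ]
white [0.4338594  0.30795592 0.003     ]
white [0.43055321 0.27523428 0.003     ]
white [0.29584949 0.2854704  0.003     ]
white [0.30139632 0.31519416 0.003     ]
```

View pics/crop1.png

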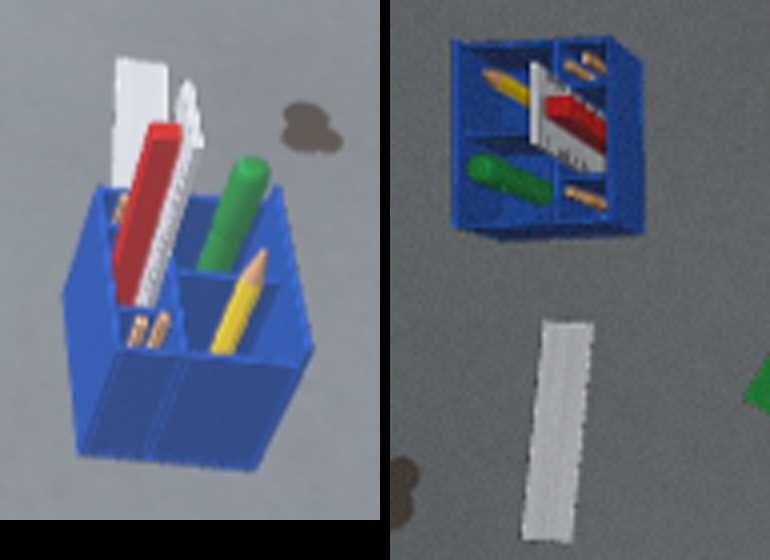

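The crop confirms the choice. The white strip lies flat on the desk and measures about 137 x 30 mm, so it is the smaller one. The red-ridged ruler standing in the tidy is the target, with its top end at about (180,235) in top and (468,204) in scene. Next I'll triangulate its top corners and the tidy rims.

Run:
```python
from h import *
S=load('scene0');T=load('top0')
print('camT',ray(T,0,0)[0],'camS',ray(S,0,0)[0])
for p in [(180.2,225.5),(180.2,246)]: print('T ruler',at(T,*p,.195))
for p in [(466.7,195.5),(470,212)]: print('S ruler',at(S,*p,.195))
# tidy rim corners
f=lambda x,y:((x-390)/4+145,y/4+210)
for p in [(452,41),(612,38),(452,226)]: print('T rim',at(T,*f(*p),.09))
g=lambda x,y:(x/4+420,y/4+175)
for n,p,z in [('robotside -y',(103,187),.088),('near -y',(120,352),.088),('+y back robot',(278,187),.1),('back near',(312,350),.1),('bot near -y',(80,455),0),('bot near +y',(258,470),0)]: print('S',n,at(S,*g(*p),z))
# ridge top end T
for p in [(548,95),(548,118),(570,95)]: print('ridge T',at(T,*f(*p),.183))
# base edge: edge fit in top image between rows
for nm,c in(('T',T),('S',S)):
    img=c['pixels'].astype(int); wood=((img[...,0]-img[...,2])>35).astype(np.uint8)
    n,l,st,ce=cv2.connectedComponentsWithStats(wood)
    k=l[212,350] if nm=='T' else l[262,240]
    m=(l==k).astype(np.uint8); cn=max(cv2.findContours(m,0,1)[0],key=cv2.contourArea)
    q=np.array([at(c,u+0.0,v+0.0,.008)[:2] for u,v in cn[:,0,:]])
    e=q[(q[:,0]<.60)&(q[:,1]>-.225)&(q[:,1]<-.015)]
    print(nm,np.polyfit(e[:,1]+.12,e[:,0],1),len(e),q.min(0),q.max(0))
st=r.read_state(); M=R.from_quat(st['eef_rot']).as_matrix(); print(M.round(3))
```

```text
camT [ 0.36476743 -0.02992389  1.24308938] camS [1.22788799 0.03831759 0.81959077]
T ruler [0.56259239 0.26232562 0.195     ]
T ruler [0.51765313 0.2614039  0.195     ]
S ruler [0.52179669 0.26132224 0.195     ]
S ruler [0.56596603 0.26319807 0.195     ]
T rim [0.59636594 0.33901646 0.09      ]
T rim [0.59579248 0.24331601 0.09      ]
T rim [0.48535557 0.33601279 0.09      ]
S robotside -y [0.48945987 0.24813082 0.088     ]
S near -y [0.60142148 0.24916324 0.088     ]
S +y back robot [0.48863792 0.33480815 0.1       ]
S back near [0.59751236 0.3374455  0.1       ]
S bot near -y [0.59904375 0.24894949 0.        ]
S bot near +y [0.59591395 0.34013156 0.        ]
ridge T [0.546254   0.25587771 0.183     ]
ridge T [0.53351321 0.2556346  0.183     ]
ridge T [0.54595287 0.24383308 0.183     ]
T [0.02499412 0.5624096 ] 82 [ 0.55938966 -0.24542679] [0.69137403 0.00602594]
S [0.02624712 0.5632581 ] 94 [ 0.55918909 -0.2457745 ] [0.69758451 0.0063334 ]
[[-0.966  0.26  -0.   ]
 [ 0.26   0.966 -0.001]
 [-0.    -0.001 -1.   ]]
```

```bash
python3 -m jog '[[0,0,-0.6,0.128,0],[0,0,-0.6,0.128,0],[0,0,-0.6,0.128,0],[0,0,-0.6,0.128,0],[0,0,-0.6,0.128,0],[0,0,-0.6,0.128,0],[0,0,-0.6,0.128,0],[0,0,-0.6,0.128,0],[0,0,-0.6,0.128,0],[0,0,-0.6,0.128,0]]' 20
cat >> h.py <<'E'
def delta(p,yaw=None):
    """shift in tool axes (cm) to TCP target p, turn (rad) so that tool y points at world angle yaw"""
    st=r.read_state(); M=R.from_quat(st['eef_rot']).as_matrix()
    d=M.T@(np.array(p)-st['ee_pos'])*100; a=np.arctan2(M[1,1],M[0,1])
    print('pos',st['ee_pos'].round(4),'d cm',d.round(2),'yawy',round(a,3),'turn',None if yaw is None else round((a-yaw+np.pi/2)%np.pi-np.pi/2,3),'F',st['ft_force'].round(1),'w',round(st['width'],4),'tilt',M[:2,2].round(3),'t',round(st['time'],2))
E
python3 -c "
from h import *
delta([.542,.262,.30],.025); print(r.read_state()['joint_positions'].round(2))"
```

```text
time: 1.1
ee_pos: [0.1619, 0.601, 0.2998]
eef_rot: [0.715, 0.699, -0.005, 0.004]
ft_force: [-0.3, -0.5, -0.6]
width: 0.0867
pos [0.1619 0.601  0.2998] d cm [-33.07  38.73   0.31] yawy -0.021 turn -0.046 F [-0.3 -0.5 -0.6] w 0.0867 tilt [-0.003 -0.013] t 1.1
[-1.47  0.31  0.11  1.38 -0.03  1.47 -1.38]
```

```bash
python3 -m jog '[[-2,2.4,0,-0.005,0],[-3,3.5,0,-0.005,0],[-3.3,3.8,0,-0.005,0],[-3.3,3.8,0,-0.005,0],[-3.3,3.8,0,-0.005,0],[-3.3,3.8,0,-0.005,0],[-3.3,3.8,0,-0.005,0],[-3.3,3.8,0,-0.005,0],[-3.3,3.8,0,-0.005,0],[-2,2.4,0,0,0]]'
python3 - <<'E'
from h import *
delta([.542,.262,.20],.025); c=snap('wrist','w1'); print(c['fx'],c['cx'],c['cy'])
print(r.read_state()['joint_positions'].round(2))
E
```

```text
time: 2.1
ee_pos: [0.5079, 0.299, 0.2987]
eef_rot: [0.696, 0.718, -0.008, 0.003]
ft_force: [0.3, 1.3, -0.5]
width: 0.0867
pos [0.5079 0.299  0.2987] d cm [-3.65  3.37  9.9 ] yawy 0.032 turn 0.007 F [ 0.3  1.3 -0.5] w 0.0867 tilt [-0.007 -0.016] t 2.1
371.64829954431775 320.5493813960504 238.5024806752722
[-0.94  0.25  0.4   1.48 -0.08  1.45 -0.51]
```

View pics/w1.png

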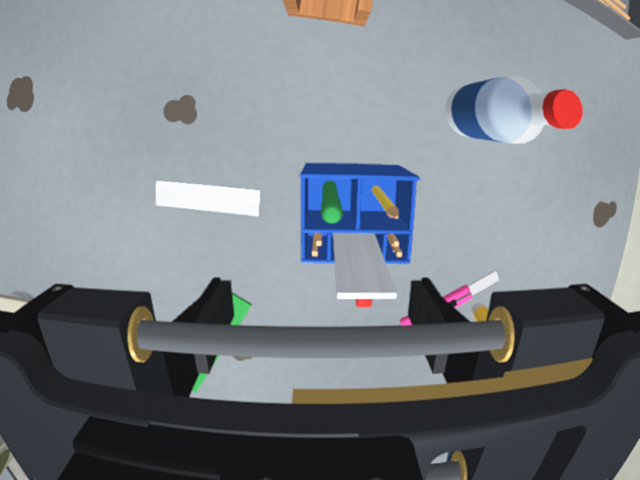

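The wrist view shows the ruler's top end between (338,295) and (396,296), roughly between the open jaws. I'll check it against the triangulated position.

```bash
python3 - <<'E'
from h import *
c=load('w1')
for p in [(337.5,294),(396,294)]: print(at(c,*p,.195,True))
E
python3 -m jog '[[-1.2,1.1,0,0,0],[-1.2,1.1,0,0,0],[-0.8,0.8,0,0,0],[-0.4,0.4,0,0,0],[0,0,0,0,0],[0,0,0,0,0],[0,0,0,0,0],[0,0,0,0,0],[0,0,0,0,0],[0,0,0,0,0]]'
python3 -c "
from h import *
delta([.542,.262,.20],.025)"
```

```text
[0.51927331 0.26224813 0.195     ]
[0.5624087  0.26316544 0.195     ]
time: 3.15
ee_pos: [0.5457, 0.2601, 0.2969]
eef_rot: [0.697, 0.717, -0.01, 0.003]
ft_force: [-0.1, 0.0, 0.2]
width: 0.087
pos [0.5457 0.2601 0.2969] d cm [ 0.38 -0.26  9.69] yawy 0.027 turn 0.002 F [-0.1  0.   0.2] w 0.087 tilt [-0.01  -0.019] t 3.15
```

```bash
python3 -m jog '[[0.05,-0.06,1,0,0],[0.05,-0.05,1.5,0,0],[0.05,-0.05,1.5,0,0],[0.05,-0.05,1.5,0,0],[0.05,-0.05,1.5,0,0],[0.05,-0.05,1.2,0,0],[0.05,0,0.8,0,0],[0,0,0.5,0,0],[0,0,0,0,0],[0,0,0,0,0]]'
python3 -c "
from h import *
delta([.541,.2627,.20],.023)"
```

```text
time: 4.15
ee_pos: [0.5403, 0.2621, 0.1945]
eef_rot: [0.697, 0.717, -0.01, 0.003]
ft_force: [-0.3, -0.2, -0.7]
width: 0.0868
pos [0.5403 0.2621 0.1945] d cm [ 0.04  0.06 -0.56] yawy 0.028 turn 0.005 F [-0.3 -0.2 -0.7] w 0.0868 tilt [-0.01  -0.019] t 4.15
```

```bash
python3 -m jog '[[0.03,0.05,-0.4,0,0],[0,0,0,0,0.7],[0,0,0,0,0.9],[0,0,0,0,1],[0,0,0,0,1],[0,0,0,0,1],[0,0,0,0,1],[0,0,0,0,1],[0,0,-0.3,0,1],[0,0,-0.6,0,1]]' 20
python3 -c "
from h import *
delta([.541,.2627,.35],.023)"
```

```text
time: 5.15
ee_pos: [0.5414, 0.2628, 0.2094]
eef_rot: [0.697, 0.717, -0.01, 0.003]
ft_force: [0.1, -0.2, -1.1]
width: 0.0435
pos [0.5414 0.2628 0.2094] d cm [ -0.27  -0.18 -14.06] yawy 0.028 turn 0.005 F [ 0.1 -0.2 -1.1] w 0.0435 tilt [-0.009 -0.018] t 5.15
```

```bash
python3 -m jog '[[-0.03,-0.02,-1,0,1],[-0.03,-0.02,-1.5,0,1],[-0.03,-0.02,-2,0,1],[-0.03,-0.02,-2,0,1],[-0.03,-0.02,-2,0,1],[-0.03,-0.02,-2,0,1],[-0.03,-0.02,-2,0,1],[-0.03,-0.02,-1.5,0,1],[0,0,-1,0,1],[0,0,-0.5,0,1]]'
python3 - <<'E'
from h import *
delta([.49,-.04,.235],-.0256); a=snap('scene','s2'); snap('top','t2')
b=cv2.imread('pics/s2.png')[80:320,380:600]; t=cv2.imread('pics/t2.png')[130:370,100:320]
cv2.imwrite('pics/lift.png',cv2.resize(np.hstack([b,t]),None,fx=1.8,fy=1.8))
E
```

```text
time: 6.15
ee_pos: [0.5408, 0.2624, 0.3783]
eef_rot: [0.697, 0.717, -0.008, 0.004]
ft_force: [0.3, 0.5, -1.8]
width: 0.0434
pos [0.5408 0.2624 0.3783] d cm [-29.85  -5.81  14.85] yawy 0.027 turn 0.053 F [ 0.3  0.5 -1.8] w 0.0434 tilt [-0.006 -0.016] t 6.15
```

View pics/lift.png

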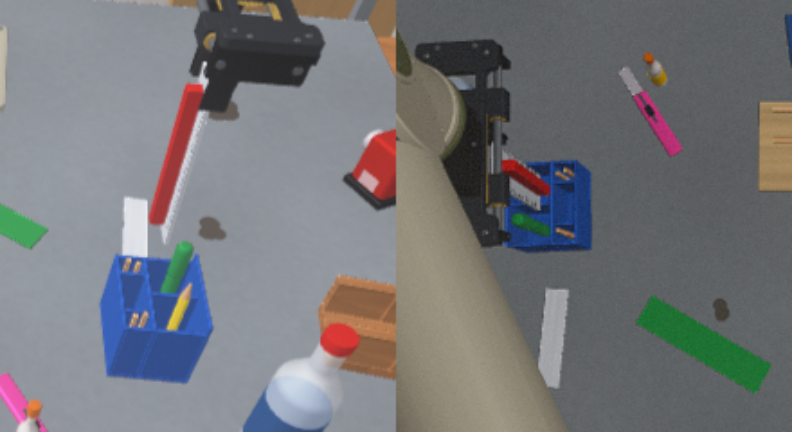

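The ruler is out of the tidy and upright in the jaws, ridge facing -y. The tidy, marker and pencil are undisturbed.

```bash
python3 -m jog '[[-2,-0.3,0,0.006,1],[-3.5,-0.5,0,0.006,1],[-4.8,-0.6,0,0.006,1],[-4.8,-0.6,0,0.006,1],[-4.8,-0.6,0,0.006,1],[-4.8,-0.6,0,0.006,1],[-4.8,-0.6,0,0.006,1],[-4.8,-0.6,0,0.006,1],[-4.8,-0.6,0,0.006,1],[-3,-0.4,0,0,1]]'
python3 -c "
from h import *
delta([.485,-.215,.215],-.0256);print(r.read_state()['joint_positions'].round(2))"
```

```text
time: 7.25
ee_pos: [0.4785, -0.1704, 0.3762]
eef_rot: [0.716, 0.698, -0.013, 0.0]
ft_force: [0.6, -0.2, -0.8]
width: 0.0434
pos [ 0.4785 -0.1704  0.3762] d cm [-4.14  1.06 16.19] yawy -0.025 turn 0.0 F [ 0.6 -0.2 -0.8] w 0.0434 tilt [-0.019 -0.018] t 7.25
[-0.5   0.02  0.76  1.56  0.01  1.58  0.23]
```

```bash
python3 -m jog '[[-0.5,0.12,1,0,1],[-0.5,0.12,1.5,0,1],[-0.5,0.12,2,0,1],[-0.5,0.12,2,0,1],[-0.5,0.12,2,0,1],[-0.5,0.12,2,0,1],[-0.4,0.12,2,0,1],[0,0,1.5,0,1],[0,0,0.8,0,1],[0,0,0,0,1]]'
python3 -c "
from h import *
delta([.485,-.215,.1935],-.0256)"
```

```text
time: 8.25
ee_pos: [0.4736, -0.2124, 0.2142]
eef_rot: [0.719, 0.694, -0.015, -0.005]
ft_force: [-0.7, -0.1, -0.3]
width: 0.0435
pos [ 0.4736 -0.2124  0.2142] d cm [-0.2   1.21  2.04] yawy -0.036 turn -0.01 F [-0.7 -0.1 -0.3] w 0.0435 tilt [-0.029 -0.013] t 8.25
```

```bash
python3 -m jog '[[0,0.3,0.6,-0.01,1],[0,0.3,0.6,0,1],[0,0.2,0.4,0,1],[0,0,0.2,0,1],[0,0,0.1,0,1],[0,0,0,0,1],[0,0,0,0,1],[0,0,0,0,1],[0,0,0,0,1],[0,0,0,0,1]]'
python3 -c "
from h import *
delta([.485,-.215,.1935],-.0256)"
```

```text
time: 9.25
ee_pos: [0.4837, -0.2132, 0.1964]
eef_rot: [0.715, 0.699, -0.013, -0.003]
ft_force: [-0.0, 0.4, -1.2]
width: 0.0434
pos [ 0.4837 -0.2132  0.1964] d cm [-0.18  0.14  0.29] yawy -0.024 turn 0.002 F [-0.   0.4 -1.2] w 0.0434 tilt [-0.024 -0.014] t 9.25
```

```bash
python3 -m jog '[[0,0,0.15,0,1],[0,0,0.15,0,1],[0,0,0.1,0,1],[0.4,0,0.02,0,1],[0.6,0,0.04,0,1],[0.6,0,0.05,0,1],[0.6,0,0.07,0,1],[0.6,0,0.09,0,1],[0.6,0,0.11,0,1],[0.6,0,0.13,0,1]]' 4
python3 - <<'E'
from h import *
delta([.485,-.215,.1935],-.0256); snap('scene','s3')
cv2.imwrite('pics/s3c.png',cv2.resize(cv2.imread('pics/s3.png')[40:340,140:500],None,fx=1.5,fy=1.5))
E
```

```text
time: 10.25
ee_pos: [0.4864, -0.1708, 0.1887]
eef_rot: [0.715, 0.699, -0.012, -0.001]
ft_force: [-1.5, 0.7, 3.6]
width: 0.0442
pos [ 0.4864 -0.1708  0.1887] d cm [-4.42 -0.04 -0.41] yawy -0.024 turn 0.002 F [-1.5  0.7  3.6] w 0.0442 tilt [-0.019 -0.015] t 10.25
```

View pics/s3c.png

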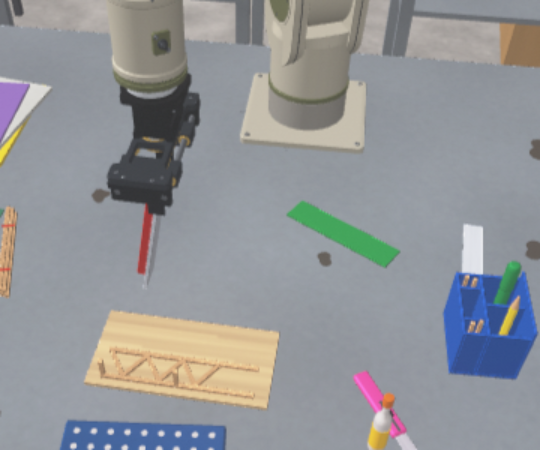

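The scene view shows the ruler still held, with its lower end on the desk at about crop (145,286), i.e. pixel (237,231). I'll work out from that whether it is pivoting.

Run:
```python
from h import *
c=load('s3'); print(at(c,140+145.5/1.5,40+287/1.5,0)); print(proj(c,[.4864,-.1708,.17]))
```

```text
[ 0.49980232 -0.20403262  0.        ]
[246.88115194 171.83577333]
```

```bash
python3 -m jog '[[1,0,0.25,0,1],[1.2,0,0.35,0,1],[1.3,0,0.5,0,1],[1.3,0,0.65,0,1],[1.3,0,0.8,0,1],[1.2,0,0.95,0,1],[1.1,0,1.0,0,1],[0.9,0,1.0,0,1],[0.5,0,0.6,0,1],[0,0,0,0,1]]'
python3 - <<'E'
from h import *
delta([.485,-.067,.127],-.0256); snap('scene','s4')
cv2.imwrite('pics/s4c.png',cv2.resize(cv2.imread('pics/s4.png')[100:300,160:400],None,fx=3,fy=3))
E
```

```text
time: 11.3
ee_pos: [0.4858, -0.0626, 0.1182]
eef_rot: [0.714, 0.7, -0.013, -0.003]
ft_force: [-0.2, -0.2, 0.3]
width: 0.0438
pos [ 0.4858 -0.0626  0.1182] d cm [-0.46 -0.09 -0.87] yawy -0.02 turn 0.006 F [-0.2 -0.2  0.3] w 0.0438 tilt [-0.023 -0.014] t 11.3
```

View pics/s4c.png

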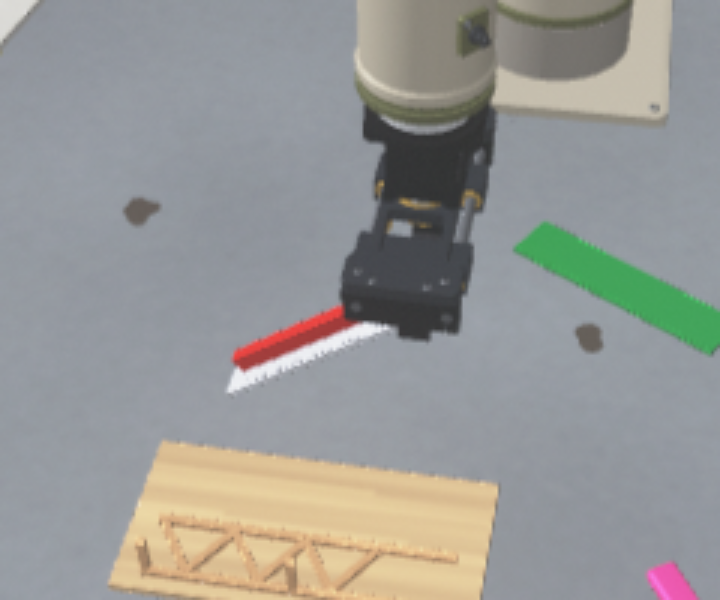

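The ruler is pivoting as planned. Its lower end stays put at pixel (236,231), the ridge is turning up, and the tilt is now about 50°.

```bash
python3 -m jog '[[0.8,0,0.9,0,1],[0.8,0,1.2,0,1],[0.7,0,1.3,0,1],[0.6,0,1.4,0,1],[0.4,0,1.4,0,1],[0.2,0,1.2,0,1],[0.1,0,0.7,0,1],[0,0,0.4,0,1],[0,0,0,0,1],[0,0,0,0,1]]'
python3 - <<'E'
from h import *
delta([.485,-.067,.024],-.0256)
E
```

```text
time: 12.35
ee_pos: [0.4844, -0.0268, 0.0254]
eef_rot: [0.715, 0.699, -0.014, -0.002]
ft_force: [0.3, 0.3, 0.2]
width: 0.0437
pos [ 0.4844 -0.0268  0.0254] d cm [-4.02  0.15  0.2 ] yawy -0.023 turn 0.003 F [0.3 0.3 0.2] w 0.0437 tilt [-0.023 -0.016] t 12.35
```

```bash
python3 -m jog '[[0,0,0,0,0.45],[0,0,0,0,0.4],[0,0,0,0,0.2],[0,0,0,0,0],[0,0,0,0,0],[0,0,-1,0,0],[0,0,-2,0,0],[0,0,-2.5,0,0],[0,0,-2,0,0],[0,0,-0.5,0,0]]'
python3 - <<'E'
from h import *
delta([.485,-.12,.1],-.0256); snap('scene','s5')
cv2.imwrite('pics/s5c.png',cv2.resize(cv2.imread('pics/s5.png')[150:330,160:400],None,fx=3,fy=3))
E
```

```text
time: 13.35
ee_pos: [0.4867, -0.0267, 0.1115]
eef_rot: [0.716, 0.698, -0.013, -0.002]
ft_force: [0.8, 0.1, 0.2]
width: 0.0869
pos [ 0.4867 -0.0267  0.1115] d cm [-9.32  0.09  1.3 ] yawy -0.025 turn 0.0 F [0.8 0.1 0.2] w 0.0869 tilt [-0.021 -0.016] t 13.35
```

View pics/s5c.png

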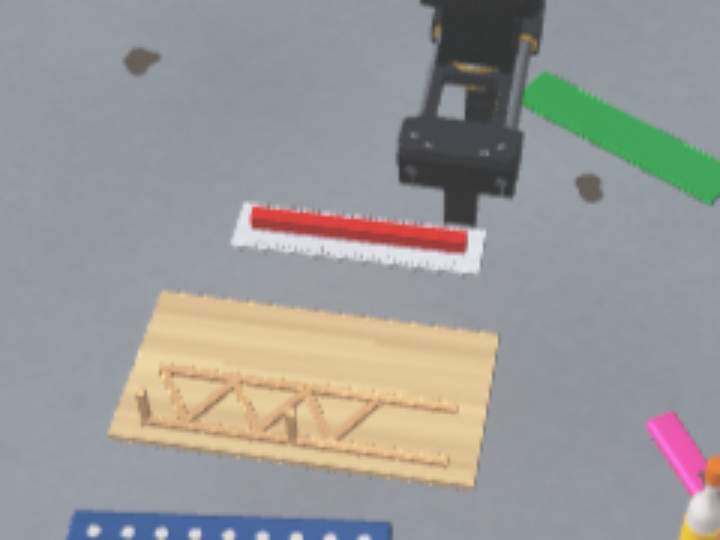

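The ruler lies flat with the ridge up. Its corners in the crop are at about (232,246), (480,272), (486,229) and (246,203).

```bash
cat >> h.py <<'E'
def redfit(c):
    img=c['pixels'].astype(int); m=((img[...,0]>120)&(img[...,0]-img[...,1]>80)&(img[...,0]-img[...,2]>80))
    v,u=np.nonzero(m); q=np.array([at(c,a,b,.018) for a,b in zip(u,v)])
    k=(q[:,0]>.4)&(q[:,0]<.6)&(q[:,1]>-.28)&(q[:,1]<.05); q=q[k,:2]
    s=np.polyfit(q[:,1],q[:,0],1); print('ridge n',len(q),'mid',(q.min(0)+q.max(0))/2,q.mean(0),'len',np.ptp(q[:,1]),'slope',s[0])
E
python3 - <<'E'
from h import *
c=load('s5'); f=lambda x,y:(160+x/3,150+y/3)
for p in [(232,246),(480,272),(486,229),(246,203)]: print(at(c,*f(*p),.005))
redfit(c); delta([.478,-.115,.1],-.0256)
E
```

```text
[ 0.5061494  -0.20134737  0.005     ]
[ 0.5058216  -0.01260989  0.005     ]
[ 0.46132418 -0.01288109  0.005     ]
[ 0.4601984  -0.20073803  0.005     ]
ridge n 492 mid [ 0.48619285 -0.10950473] [ 0.48620803 -0.1084555 ] len 0.1639474854958376 slope 0.022246152926369705
pos [ 0.4867 -0.0266  0.1113] d cm [-8.84 -0.62  1.29] yawy -0.025 turn 0.001 F [ 0.2 -0.4  0.3] w 0.0869 tilt [-0.021 -0.016] t 13.4
```

```bash
python3 -m jog '[[-1.5,0,0,0,0],[-2.5,0,0,0,0],[-2.5,0,0,0,0],[-1.3,0,0.8,0,0],[0,0,1.6,0,0],[0,0,1.6,0,0],[0,0,1.6,0,0],[0,0,1.2,0,0],[0,0,0.6,0,0],[0,0,0,0,0]]'
python3 -c "
from h import *
delta([.4845,-.107,.033],-.0256)"
```

```text
time: 14.4
ee_pos: [0.48, -0.1084, 0.0315]
eef_rot: [0.715, 0.698, -0.015, -0.003]
ft_force: [-0.2, 0.3, 0.1]
width: 0.0867
pos [ 0.48   -0.1084  0.0315] d cm [ 0.15  0.44 -0.17] yawy -0.024 turn 0.001 F [-0.2  0.3  0.1] w 0.0867 tilt [-0.026 -0.016] t 14.4
```

```bash
python3 -m jog '[[0,0.4,-0.15,0,0],[0,0,0,0,0.4],[0,0,0,0,0.6],[0,0,0,0,0.75],[0,0,0,0,0.85],[0,0,0,0,1],[0,0,0,0,1],[0,0,0,0,1],[0,0,0,0,1],[0,0,0,0,1]]' 10
python3 - <<'E'
from h import *
delta([.5408,-.12,.033],-.0256); snap('scene','s6'); redfit(load('s6'))
E
```

```text
time: 15.4
ee_pos: [0.4861, -0.1083, 0.0352]
eef_rot: [0.715, 0.699, -0.013, -0.002]
ft_force: [-0.5, 0.0, 0.5]
width: 0.0224
pos [ 0.4861 -0.1083  0.0352] d cm [-1.04  5.5   0.11] yawy -0.024 turn 0.002 F [-0.5  0.   0.5] w 0.0224 tilt [-0.022 -0.016] t 15.4
ridge n 226 mid [ 0.48619285 -0.10950473] [ 0.48654741 -0.08631009] len 0.1639474854958376 slope 0.02269139881810295
```

```bash
python3 -m jog '[[0,0,0.1,0,1],[0,0,0,0,1],[0,0,0,0,1],[0,0,0,0,1],[0,0,0,0,1],[0,0,0,0,1],[0,0,0,0,1],[0,0,0,0,1],[0,0,0,0,1],[0,0,0,0,1]]'
python3 - <<'E'
from h import *
delta([.5408,-.12,.033],-.0256)
E
```

```text
time: 16.45
ee_pos: [0.486, -0.1083, 0.0342]
eef_rot: [0.715, 0.699, -0.013, -0.002]
ft_force: [-1.5, 0.0, 2.3]
width: 0.0116
pos [ 0.486  -0.1083  0.0342] d cm [-1.04  5.51  0.02] yawy -0.024 turn 0.002 F [-1.5  0.   2.3] w 0.0116 tilt [-0.022 -0.015] t 16.45
```

```bash
python3 -m jog '[[-0.1,0.3,-0.02,0,1],[-0.2,0.7,-0.02,0,1],[-0.2,0.8,-0.02,0,1],[-0.2,0.8,-0.02,0,1],[-0.2,0.8,-0.02,0,1],[-0.1,0.7,-0.02,0,1],[0,0.4,-0.01,0,1],[0,0.2,0,0,1],[0,0,0,0,1],[0,0,0,0,1]]'
python3 - <<'E'
from h import *
delta([.5408,-.12,.034],-.0256)
E
```

```text
time: 17.45
ee_pos: [0.5372, -0.1207, 0.0343]
eef_rot: [0.715, 0.699, -0.014, -0.003]
ft_force: [-1.4, -0.0, 2.1]
width: 0.0121
pos [ 0.5372 -0.1207  0.0343] d cm [0.08 0.36 0.02] yawy -0.024 turn 0.002 F [-1.4 -0.   2.1] w 0.0121 tilt [-0.024 -0.016] t 17.45
```

```bash
python3 -m jog '[[0,0.1,0,0,1],[0,0.1,0,0,1],[0,0.1,0,0,1],[0,0.1,0,0,1],[0,0.1,0,0,1],[0,0.1,0,0,1],[0,0.1,0,0,1],[0,0.1,0,0,1],[0,0.1,0,0,1],[0,0.1,0,0,1]]'
python3 - <<'E'
from h import *
delta([.5408,-.12,.034],-.0256)
E
```

```text
time: 18.45
ee_pos: [0.5399, -0.1208, 0.0341]
eef_rot: [0.716, 0.698, -0.018, -0.01]
ft_force: [-7.0, 0.7, 8.8]
width: 0.0121
pos [ 0.5399 -0.1208  0.0341] d cm [0.08 0.09 0.01] yawy -0.026 turn -0.0 F [-7.   0.7  8.8] w 0.0121 tilt [-0.04  -0.011] t 18.45
```

```bash
python3 -m jog '[[0,0,0,0,0.8],[0,0,0,0,0.75],[0,0,0,0,0.7],[0,0,0,0,0.7],[0,0,-0.5,0,0.7],[0,0,-1.5,0,0.7],[0,0,-2.5,0,0.7],[0,0,-2.5,0,0.7],[0,0,-2.5,0,0.7],[0,0,-2,0,0.7]]'
python3 -m jog '[[0,-1,-2,0,0.7],[0,-2,-3,0,0.7],[0,-3,-3,0,0.7],[0,-3,-3,0,0.7],[0,-3,-2,0,0.7],[0,-1,0,0,0.7],[0,0,0,0,0.7],[0,0,0,0,0.7],[0,0,0,0,0.7],[0,0,0,0,0.7]]'
python3 - <<'E'
from h import *
delta([.5,-.12,.034],-.0256); snap('scene','s7');snap('top','t7'); redfit(load('s7'))
b=cv2.imread('pics/s7.png')[220:330,180:350]; t=cv2.imread('pics/t7.png')[170:270,280:420]
cv2.imwrite('pics/end.png',np.vstack([cv2.resize(b,(460,298),interpolation=2),cv2.resize(t,(460,328)[:2],interpolation=2)])[:600])
E
```

```text
time: 19.45
ee_pos: [0.5441, -0.1196, 0.1552]
eef_rot: [0.716, 0.697, -0.019, -0.01]
ft_force: [1.1, 0.0, 0.5]
width: 0.0262
time: 20.45
ee_pos: [0.4166, -0.1184, 0.306]
eef_rot: [0.719, 0.695, -0.013, -0.006]
ft_force: [-0.9, -0.0, 0.1]
width: 0.026
pos [ 0.4166 -0.1184  0.306 ] d cm [ 0.39  9.05 26.97] yawy -0.033 turn -0.007 F [-0.9 -0.   0.1] w 0.026 tilt [-0.026 -0.009] t 20.45
ridge n 524 mid [ 0.54259802 -0.1220323 ] [ 0.54254657 -0.1206644 ] len 0.16482880192364086 slope 0.027638972055211392
```

View pics/end.png

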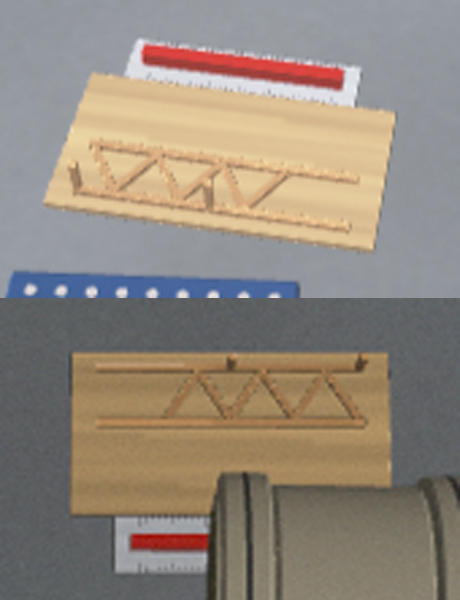

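The crop shows the ruler against the base's near edge, ridge up and well within the base's ends. The arm hides its right half in the top view, so I'll swing the arm aside and check the joint for a gap.

```bash
python3 -m jog '[[2,0,0,0,0.7],[3,0,0,0,0.7],[4,0,0,0,0.7],[4,0,0,0,0.7],[4,0,0,0,0.7],[4,0,0,0,0.7],[4,0,0,0,0.7],[3,0,0,0,0.7],[2,0,0,0,0.7],[0,0,0,0,0.7]]'
python3 - <<'E'
from h import *
snap('top','t8'); c=load('t8'); img=cv2.cvtColor(c['pixels'],cv2.COLOR_RGB2LAB)
big=c['pixels'][180:262,290:410,::-1]; cv2.imwrite('pics/t8c.png',cv2.resize(big,None,fx=6,fy=6,interpolation=cv2.INTER_CUBIC))
for y in (-.035,-.06,-.12,-.18,-.2):
    xe=.5628+.0256*(y+.12); u,v=proj(c,[xe,y,.008]); u=int(round(u)); v0=int(round(v))
    print(y,'edge row %.1f'%v,'desk-level row %.1f'%proj(c,[xe,y,.005])[1],'rows',v0-5,[tuple(int(k) for k in c['pixels'][q,u]) for q in range(v0-3,v0+5)])
E
```

```text
time: 21.55
ee_pos: [0.4277, 0.1933, 0.2964]
eef_rot: [0.72, 0.694, -0.019, -0.006]
ft_force: [-0.2, 0.3, -0.5]
width: 0.0263
-0.035 edge row 234.8 desk-level row 235.0 rows 230 [(165, 135, 96), (158, 131, 93), (156, 127, 87), (143, 116, 79), (109, 105, 100), (164, 168, 171), (160, 161, 168), (159, 161, 165)]
-0.06 edge row 234.8 desk-level row 235.0 rows 230 [(162, 133, 91), (162, 134, 94), (158, 131, 89), (143, 117, 80), (109, 101, 95), (161, 163, 168), (164, 165, 170), (163, 163, 169)]
-0.12 edge row 234.8 desk-level row 235.0 rows 230 [(161, 132, 93), (155, 129, 91), (155, 127, 89), (141, 115, 77), (102, 95, 87), (129, 129, 132), (136, 138, 139), (159, 162, 162)]
-0.18 edge row 234.9 desk-level row 235.1 rows 230 [(160, 133, 94), (157, 130, 94), (152, 129, 88), (139, 112, 78), (107, 101, 98), (159, 160, 164), (158, 158, 164), (157, 157, 162)]
-0.2 edge row 234.9 desk-level row 235.1 rows 230 [(157, 129, 92), (154, 127, 90), (156, 129, 89), (143, 117, 83), (112, 105, 101), (158, 160, 165), (154, 153, 158), (155, 157, 161)]
```

View pics/t8c.png

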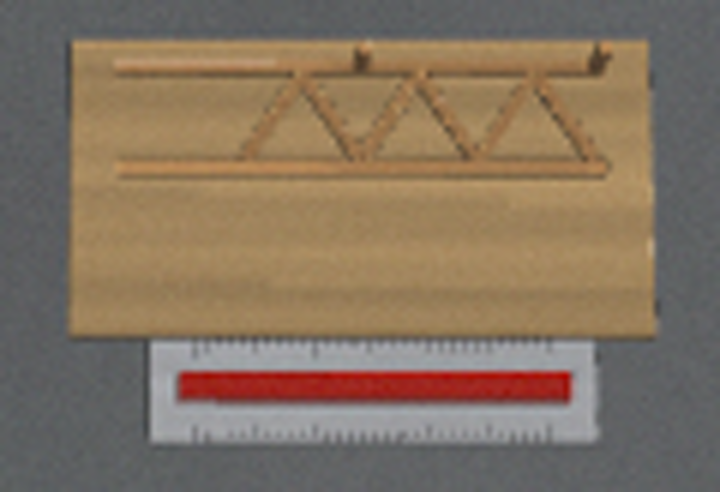

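The gap line is thin and even along the whole length (one row of about 2 mm pixels), so the ruler is parallel to the base. A gap of about 1 mm can't be ruled out, though. I'll seat it with a gentle push from closed fingertips on the middle of its robot-side edge.

```bash
python3 -m jog '[[-2,0,0,0,1],[-3,0.4,0,0,1],[-4,0.5,0,0,1],[-4,0.5,0,0,1],[-4,0.5,0,0,1],[-4,0.5,0,0,1],[-4,0.5,0,0,1],[-3,0.5,0,0,1],[-2,0.3,0,0,1],[-1,0,0,0,1]]'
python3 -c "
from h import *
delta([.475,-.121,.06],-.0256)"
```

```text
time: 22.6
ee_pos: [0.4447, -0.1517, 0.3001]
eef_rot: [0.727, 0.686, -0.02, -0.008]
ft_force: [-0.3, 0.5, -0.4]
width: 0.0003
pos [ 0.4447 -0.1517  0.3001] d cm [ 3.67  3.75 23.82] yawy -0.058 turn -0.032 F [-0.3  0.5 -0.4] w 0.0003 tilt [-0.039 -0.016] t 22.6
```

```bash
python3 -m jog '[[0.4,0.4,2,-0.008,1],[0.4,0.4,3,-0.008,1],[0.4,0.4,3,-0.008,1],[0.4,0.4,3,-0.008,1],[0.4,0.4,3,0,1],[0.4,0.4,3,0,1],[0.4,0.4,2.5,0,1],[0.4,0.4,2,0,1],[0.3,0.3,1.2,0,1],[0,0,0.5,0,1]]'
python3 -c "
from h import *
delta([.475,-.121,.0255],-.0256)"
```

```text
time: 23.6
ee_pos: [0.4662, -0.1291, 0.0595]
eef_rot: [0.72, 0.693, -0.017, -0.009]
ft_force: [-0.3, 0.2, 0.1]
width: 0.0002
pos [ 0.4662 -0.1291  0.0595] d cm [0.89 0.98 3.36] yawy -0.038 turn -0.013 F [-0.3  0.2  0.1] w 0.0002 tilt [-0.037 -0.01 ] t 23.6
```

```bash
python3 -m jog '[[0.3,0.2,0.6,-0.013,1],[0.3,0.2,0.8,0,1],[0.3,0.2,0.8,0,1],[0,0.2,0.6,0,1],[0,0,0.3,0,1],[0,0,0.1,0,1],[0,0,0,0,1],[0,0,0,0,1],[0,0,0,0,1],[0,0,0,0,1]]'
python3 -c "
from h import *
delta([.495,-.121,.0255],-.0256)"
```

```text
time: 24.6
ee_pos: [0.4751, -0.1209, 0.027]
eef_rot: [0.716, 0.698, -0.015, -0.008]
ft_force: [-0.2, 0.2, 0.4]
width: 0.0007
pos [ 0.4751 -0.1209  0.027 ] d cm [0.04 2.   0.09] yawy -0.025 turn 0.001 F [-0.2  0.2  0.4] w 0.0007 tilt [-0.033 -0.01 ] t 24.6
```

```bash
python3 -m jog '[[0,0.3,0.1,0,1],[0,0.4,0.06,0,1],[0,0.4,0,0,1],[0,0.3,0,0,1],[0,0.2,0,0,1],[0,0.1,0,0,1],[0,0.1,0,0,1],[0,0,0,0,1],[0,0,0,0,1],[0,0,0,0,1]]'
python3 -c "
from h import *
delta([.503,-.121,.0245],-.0256)"
```

```text
time: 25.6
ee_pos: [0.495, -0.1214, 0.0248]
eef_rot: [0.716, 0.698, -0.015, -0.008]
ft_force: [-0.3, 0.4, 0.3]
width: 0.0008
pos [ 0.495  -0.1214  0.0248] d cm [0.06 0.8  0.  ] yawy -0.025 turn 0.001 F [-0.3  0.4  0.3] w 0.0008 tilt [-0.033 -0.01 ] t 25.6
```

```bash
python3 -m jog '[[0,0.1,0,0,1],[0,0.1,0,0,1],[0,0.1,0,0,1],[0,0.1,0,0,1],[0,0.1,0,0,1],[0,0.1,0,0,1],[0,0.1,0,0,1],[0,0.1,0,0,1],[0,0.1,0,0,1],[0,0.1,0,0,1]]'
python3 -c "
from h import *
delta([.503,-.121,.0245],-.0256)"
```

```text
time: 26.6
ee_pos: [0.5057, -0.1216, 0.0245]
eef_rot: [0.716, 0.698, -0.015, -0.008]
ft_force: [0.3, -0.1, -0.6]
width: 0.0005
pos [ 0.5057 -0.1216  0.0245] d cm [ 0.05 -0.27  0.01] yawy -0.025 turn 0.001 F [ 0.3 -0.1 -0.6] w 0.0005 tilt [-0.033 -0.01 ] t 26.6
```

```bash
python3 -m jog '[[0,0.08,0,0,1],[0,0.08,0,0,1],[0,0.08,0,0,1],[0,0.08,0,0,1],[0,0.08,0,0,1],[0,0.08,0,0,1],[0,0.08,0,0,1],[0,0.08,0,0,1],[0,0,0,0,1],[0,0,0,0,1]]'
python3 -c "
from h import *
delta([.503,-.121,.0245],-.0256)"
```

```text
time: 27.6
ee_pos: [0.5088, -0.1218, 0.0234]
eef_rot: [0.716, 0.698, -0.017, -0.011]
ft_force: [-1.2, -0.1, 2.3]
width: 0.0003
pos [ 0.5088 -0.1218  0.0234] d cm [ 0.07 -0.59 -0.09] yawy -0.026 turn -0.0 F [-1.2 -0.1  2.3] w 0.0003 tilt [-0.041 -0.008] t 27.6
```

```bash
python3 -m jog '[[0,0,-0.05,0,1],[0,0.12,0,0,1],[0,0.12,0,0,1],[0,0.12,0,0,1],[0,0.12,0,0,1],[0,0.12,0,0,1],[0,0.12,0,0,1],[0,0.12,0,0,1],[0,0.12,0,0,1],[0,0.12,0,0,1]]'
python3 -c "
from h import *
delta([.503,-.121,.0245],-.0256)"
```

```text
time: 28.6
ee_pos: [0.5093, -0.122, 0.0228]
eef_rot: [0.717, 0.697, -0.023, -0.022]
ft_force: [-9.6, 0.4, 9.8]
width: 0.0004
pos [ 0.5093 -0.122   0.0228] d cm [ 0.08 -0.65 -0.13] yawy -0.028 turn -0.003 F [-9.6  0.4  9.8] w 0.0004 tilt [-0.064 -0.002] t 28.6
```

The push met about 10 N and moved the tool only 0.5 mm further, so the ruler is seated against the base. I'll back off, rise, move clear and check.

```bash
python3 -m jog '[[0,-0.3,-0.1,0,1],[0,-0.8,-0.2,0,1],[0,-1.5,-0.5,0,1],[0,-1,-2,0,1],[0,0,-3,0,1],[0,0,-4,0,1],[0,0,-4,0,1],[0,0,-4,0,1],[0,0,-4,0,1],[0,0,-2,0,1]]'
python3 -m jog '[[2,0,0,0,1],[3,0,0,0,1],[4,0,0,0,1],[4,0,0,0,1],[4,0,0,0,1],[4,0,0,0,1],[4,0,0,0,1],[3,0,0,0,1],[2,0,0,0,1],[0,0,0,0,1]]'
python3 - <<'E'
from h import *
snap('top','t9'); snap('scene','s9'); c=load('t9'); redfit(load('s9')); redfit(c); redfit(load('t8'))
for y in (-.035,-.06,-.18,-.2):
    xe=.5628+.0256*(y+.12); u,v=proj(c,[xe,y,.008]); u=int(round(u)); v0=int(round(v))
    print(y,[tuple(int(k) for k in c['pixels'][q,u]) for q in range(v0-1,v0+4)])
a=cv2.imread('pics/t9.png')[120:350,130:420]; cv2.imwrite('pics/t9c.png',cv2.resize(a,None,fx=2.6,fy=2.6,interpolation=cv2.INTER_CUBIC))
E
```

```text
time: 29.6
ee_pos: [0.4844, -0.1209, 0.2703]
eef_rot: [0.717, 0.696, -0.022, -0.02]
ft_force: [0.4, -1.1, -0.3]
width: 0.0006
time: 30.6
ee_pos: [0.4951, 0.1881, 0.2767]
eef_rot: [0.719, 0.695, -0.012, -0.016]
ft_force: [-0.1, -0.2, 0.5]
width: 0.0006
ridge n 524 mid [ 0.54259802 -0.1220323 ] [ 0.54254657 -0.1206644 ] len 0.16482880192364086 slope 0.027638972055211392
ridge n 260 mid [ 0.5390446  -0.12224588] [ 0.53904174 -0.12221547] len 0.16139975852037353 slope 0.02480962661860217
ridge n 260 mid [ 0.5390446  -0.12224588] [ 0.53904174 -0.12221547] len 0.16139975852037353 slope 0.02480962661860217
-0.035 [(156, 128, 89), (135, 108, 74), (109, 101, 100), (158, 162, 164), (161, 163, 168)]
-0.06 [(152, 126, 87), (139, 114, 77), (106, 98, 97), (158, 160, 166), (161, 163, 164)]
-0.18 [(153, 124, 89), (140, 114, 79), (108, 104, 96), (153, 157, 162), (159, 158, 163)]
-0.2 [(154, 127, 90), (138, 114, 78), (112, 104, 96), (155, 158, 163), (154, 154, 156)]
```

View pics/t9c.png

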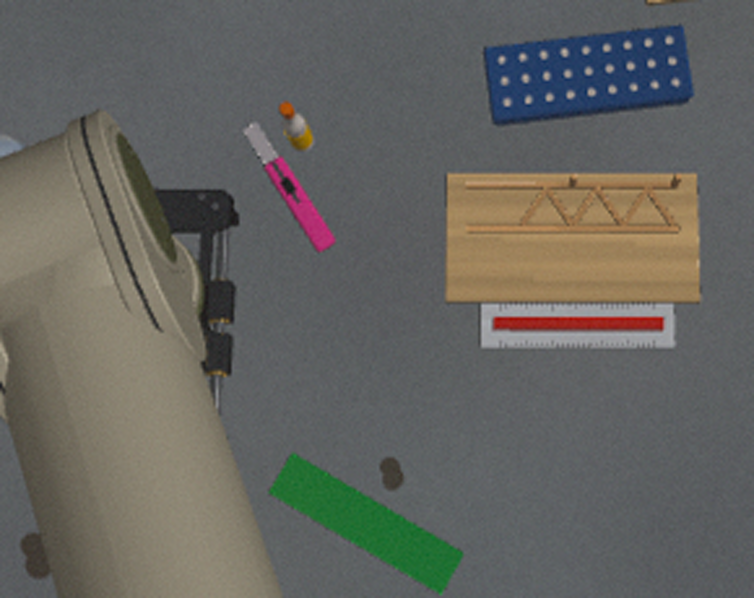

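The push didn't move the ruler, so it was already flush. The ridge mask is identical before and after, and the other things are in place.

```bash
python3 -c "
from bench import r
print(r.close_job())"
```

```text
the job is handed in; nothing more can be done
None
```

The safety ruler is out of the tidy and lying flat on the desk, red ridge up, with a long edge against the base's robot-facing edge. I let go of it there and handed the job in at about 31 s, with the arm well clear.

**How it was done:** I gripped the ruler by its edges near the top and lifted it straight out. I stood its lower end on the desk, let it pivot down in a light grip, then slid it to the base by its ridge.

**Last checks:**
- **Position:** the ruler's middle is within about 2 mm of the base's middle along the edge. Its ends are about 30 mm inside the base's ends, and it is parallel to the edge to within about 0.002 rad.
- **Flush fit:** a closing push of about 10 N on its outer edge did not move the ruler in the images, so it was already seated. One slightly dark pixel row, about 2 mm, remains along the joint. I take it to be the shaded side of the thicker base, but the camera cannot resolve a gap under about 1 mm.
- **Ridge position:** the two cameras disagree by about 3.5 mm on how far the ridge is from the robot. I relied on the push rather than on either reading.
- **Other things:** the knife, glue, pencil tin and green strip are where they were. The tidy, marker and pencil were undisturbed when last clearly seen, during the first pivot step. The arm hid them in the final top view, and I did not touch them again.

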